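# Gauge a brass bar against a flip stop

## Robot

A 6-joint arm with a two-finger parallel gripper is mounted at the origin on the work surface. World frame = base frame: x ahead of the robot, y to its left, z up, the work surface at z = 0. Lengths are in m, angles in degrees, forces in N, time in s.
With the tool pointing down it reaches from about 0.325 to 0.85 m from the base axis. Payload 15.5 kg.
Tool frame: the origin (TCP) lies at the very end of the fingers, on their centre line; the grasp point (between the pads) lies ctrl.grasp_offset behind it (ctrl.grasp_offset is the distance from the TCP to the grasp point, in m); z points along the fingers, y is the line along which they close (so a half turn about z gives the same grasp; the last joint's range is limited). The gripper opens to 91 mm and grips with 3 to 60 N. Pads are 32 mm wide; open, the fingers measure 118 mm over their backs; the gripper's body (76 mm by 178 mm) begins 60 mm behind the grasp point.
Start: joints at [-77.034, 28.281, 77.091, -0, 74.628, -5.472], TCP at [0.198, -0.593, 0.214] pointing down, gripper open.
Joint ranges: [-166.48, 166.48], [-47.26, 123.95], [12.59, 153.08], [-70.14, 250.14], [6.76, 159.57], [-176.63, 176.63]. Speed limits (degrees/s): [108.29, 108.29, 147.25, 172.46, 172.46, 172.46].

## Interface

Orientations are given as a 3x3 rotation matrix whose columns are the frame's x, y, z axes.
In Python, from station import ctrl gives the robot as it stands.
- The arm moves only by the tool arm_command, never from a script. Its arguments are lists of equal length, an entry for each row: "hand": the closure, from -1 (fully open) to 1 (shut); "offset": the shift along the tool's x, y, z as a fraction of full scale, a list of three; "twist": the turn about the tool's z as a fraction of full scale. In form: {"hand": [hand, ...], "offset": [[tx, ty, tz], ...], "twist": [twist, ...]}. A call has 1 to 20 rows; each row is the pose to reach, as a shift and turn from the pose commanded when the call began, along the tool's axes at that moment; what a row does not reach only later rows make up. Full scale, the value 1, is 150 mm for a shift and 0.5 rad for a turn. A row lasts 1/8 s, in which the tool goes at most 62.5 mm and 10.7 degrees, less where a joint would pass 70% of its speed; a pose out of reach is approached as far as the arm can. A call with a number of a shift or a turn outside -1 to 1 is refused whole. A call with a gripper value outside its range is refused whole. The fingers move at their own pace and stop on an object; the grip force is fixed at half the most. Time passes only in rows, so rows that repeat a pose let the fingers close. It gives the time, the measured TCP pose, the force, the opening and the grip force at its end, in the units of the state.
- ctrl.observe(): the state, without advancing time (a new reading comes with each control period).
- ctrl.snapshot(name): name is "scene" or "top"; returns the picture (384x512x3 uint8, blue, green, red); there is no depth.
- ctrl.camera_params(name): a dict with "mtx" (3x3 intrinsics, pixels), "D" ([k1, k2, p1, p2, k3] as OpenCV has them; the pictures are not rectified), "rvec" (rotation vector, rad) and "tvec" (3), from world to camera coordinates, as OpenCV has them. Camera axes: x right, y down, z forward; pixel columns grow to the right and rows downward; lengths in m; the calibration is good to about 2 mm. A picture is of the moment at which its call begins. camera_params takes no time and is no camera call.
- ctrl.close_job(): hands the job in; it is judged then, once.
The state is a dict: "t": time; "joint_positions": joint angles; "joint_vel": joint speeds; "effort": joint torques, N m; "ee_pos": TCP position; "tool_rot": TCP orientation; "wrist_force": force on the tool from outside, world axes, zero at the start; "ft_torque": the same for the moment, N m; "gripper_width": opening from 0.0 (shut) to 1.0 (fully open); "gripper_force": force on a finger pad.
Only numpy, scipy, OpenCV 4.12 (cv2) and the standard library are available. Lean on these libraries where they do the work, as an engineer would, in place of code of your own. Each camera call takes 0.05 s, during which the arm holds its last target. There are 200 camera calls.

## Task

Set the brass bar for cutting off in the clockmaker's length jig: flip down the stop with the ball-ended lever, slide the brass bar along the fence until its end is up against that stop, then flip the stop fully up again, leaving the bar where it was gauged, lying flat along the fence. Leave the other stop, the one with the flat paddle on its lever, up throughout.

Things in the scene. Friction and masses are not known exactly. Their poses are not given: they have to be found in the camera images.
- fence: Fixed jig: wooden board 18 mm thick with an aluminium fence, 25 mm thick, 520 long, 30 tall (top 48 mm above the table), along y at the board's back. Origin: under the fence's middle, at table level; x level, across the fence to its back (away from the robot). The board reaches 150 mm in front of the fence's centre line; small loose things lie on its front corners. Both stops sit on the fence.
- ball_base: Fixed steel saddle, 34 x 36 mm, of the stop to use (black ball on its lever). Origin: on the fence's top face, on its centre line; axes as the fence's. Hinge axis along y at x +10, z +14 mm. Leaf 18 mm wide, centred on y = 0. Leaf down: it lies over the fence, top 18 mm above the fence; its foot hangs in front, x -40 to -15 mm, to 4 mm above the board, and stops the bar.
- ball_leaf (a joint): Leaf angle (rad): 0 fully down, grows as it flips up and back, end stop 1.4. Stiff hinge (0.05 N m) stays where left. Fixed to the leaf, a lever rises from the hinge: 8 mm stem, 22 mm ball centred 70 mm from the axis. It leans 40 deg from upright to the front when down, 40 deg to the back at 1.4. Push the ball over with about 2 N, following its arc (a dead level push can bind at the ends).
- bar: Loose brass flat bar, 100 mm long (its y), 30 wide (x), 16 high, about 0.4 kg; origin at the centre of its underside. It lies on the board in front of the fence and along it, 2 to 7 mm off it, between the stops, its end 90 to 190 mm from the ball stop's leaf. Touching stop and fence, its origin is 59 mm from the ball saddle's origin along y, on the side where it started, and 27.5 mm in front.
- paddle_leaf (a joint): Leaf angle of the other stop, same sense; it starts up and must stay up. Alike, but its lever ends in a flat 40 x 28 mm paddle. It stands on the same fence 360 to 440 mm from the ball stop, beyond the bar, at least 90 mm from the bar's end. Its raised leaf overhangs the board in front of the fence by 25 mm, from 60 mm above the board. On both stops leaf and lever form a V of 50 deg: after flipping up, draw out straight up.
Things that resemble listed ones, but are neither listed nor needed, are in the scene too. There is more than one size of the bar; the one meant has the size given above.

How it is judged:
By the outcome, as a careful person would: the job done as asked, in the order asked, and still so for the second after the job is handed in, with the robot touching nothing.
It also fails if it takes over 64 s, if anything falls off the work surface, if the arm or the gripper's body presses on something with over 40 N, if the wrist force passes 120 N, or if a joint passes its speed limit or range.

## Working session

There is one attempt and no reset: what is moved stays moved. The work goes in short steps, Python scripts to look and compute and a tool call to move; the robot and the scene stay as the last step left them, time stands still between calls to the robot, and variables do not carry over. Pictures are saved under pics/ and viewed, at most 10 in all, crops included, and the job is handed in when it is done.

Besides the shell and the picture viewer there is one more tool, called as name([rows], argument=value, ...), one row to a line, values as JSON. arm_command: Moves the arm, as the interface text tells. Its arguments: {"type":"object","properties":{"hand":{"type":"array","items":{"type":"number"}},"offset":{"type":"array","items":{"type":"array","items":{"type":"number"}}},"twist":{"type":"array","items":{"type":"number"}}},"required":["hand","offset","twist"]}

```bash
ls; mkdir -p pics
python3 - <<'E'
from station import ctrl
import cv2
for n in("scene","top"):
    cv2.imwrite(f"pics/{n}0.png",ctrl.snapshot(n)); print(n,ctrl.camera_params(n))
print(ctrl.observe(), ctrl.grasp_offset)
E
```

```text
pics
scene {'mtx': array([[391.4507637 ,   0.        , 253.77580277],
       [  0.        , 391.4507637 , 189.35123151],
       [  0.        ,   0.        ,   1.        ]]), 'D': array([-0.07895294,  0.        ,  0.        ,  0.        ,  0.        ]), 'rvec': array([ 1.00317159,  2.37857757, -1.08364165]), 'tvec': array([ 0.41468512, -0.20810579,  1.22828244])}
top {'mtx': array([[376.34818853,   0.        , 254.6619563 ],
       [  0.        , 376.34818853, 189.180532  ],
       [  0.        ,   0.        ,   1.        ]]), 'D': array([0.00767414, 0.        , 0.        , 0.        , 0.        ]), 'rvec': array([ 2.13812644, -2.173983  ,  0.08695931]), 'tvec': array([0.01956097, 0.58777093, 0.83028777])}
{'t': 0.1, 'joint_positions': array([-7.70323046e+01,  2.83113261e+01,  7.71228844e+01,  3.21342293e-04,
        7.46263896e+01, -5.47215700e+00]), 'joint_vel': array([-0.0849785 ,  0.08276407, -0.04858637, -0.00823678, -0.03127582,
        0.03579001]), 'effort': array([ 2.58697073e-04, -8.80238628e+01, -3.82546127e+01,  7.07216375e-02,
        4.82069724e-02, -3.44426030e-05]), 'ee_pos': array([ 0.19762088, -0.59259366,  0.21340198]), 'tool_rot': array([[ 9.48656714e-01,  3.16307421e-01, -2.32073183e-04],
       [ 3.16307488e-01, -9.48656159e-01,  1.03191024e-03],
       [ 1.06243211e-04, -1.05233506e-03, -9.99999441e-01]]), 'wrist_force': array([-0.35199294, -0.38848247,  0.11689081]), 'ft_torque': array([ 0.01393012,  0.00531428, -0.05374013]), 'gripper_force': 0.0, 'gripper_width': 0.9989932278583492} 0.0188
```

View pics/scene0.png

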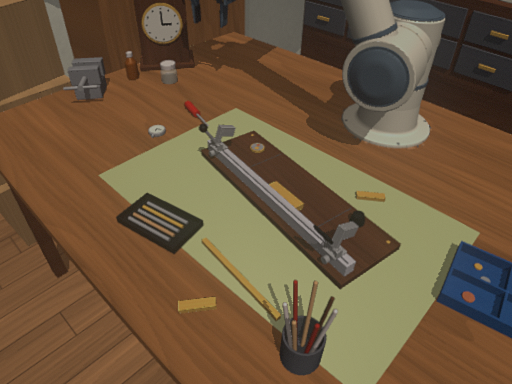

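View pics/top0.png

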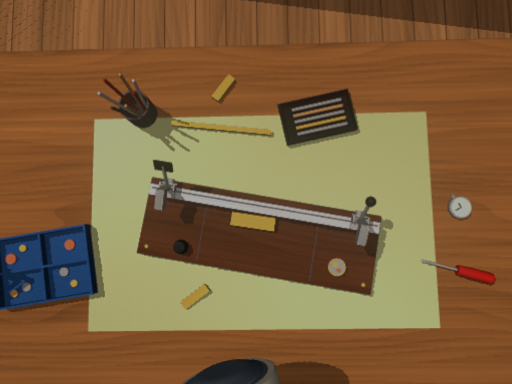

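Scene view: fence runs diagonally, with one stop near (222,135) and the other near (340,250). Top view: ball stop at right, its ball at (370,202); paddle stop at left, its paddle at (163,166); bar at (253,222) in front of the fence. I'll measure next, with enlarged crops.

```bash
cat > h.py <<'E'
import numpy as np, cv2
from station import ctrl
P={n:ctrl.camera_params(n) for n in("scene","top")}
def ray(n,uv):
    p=P[n]; R=cv2.Rodrigues(p["rvec"])[0]
    q=cv2.undistortPoints(np.array([[uv]],float),p["mtx"],p["D"])[0,0]
    return -R.T@p["tvec"], R.T@np.array([*q,1.])
def plane(n,uv,z):
    o,d=ray(n,uv); return o+d*(z-o[2])/d[2]
def tri(a,b):
    o1,d1=ray("scene",a);o2,d2=ray("top",b)
    s=np.linalg.lstsq(np.c_[d1,-d2],o2-o1,rcond=None)[0]
    p,q=o1+s[0]*d1,o2+s[1]*d2
    return (p+q)/2,np.linalg.norm(p-q)
def px(n,X):
    p=P[n];return cv2.projectPoints(np.array(X,float).reshape(-1,3),p["rvec"],p["tvec"],p["mtx"],p["D"])[0][:,0]
E
python3 - <<'E'
from h import *
t=cv2.imread("pics/top0.png");s=cv2.imread("pics/scene0.png")
hsv=cv2.cvtColor(t,cv2.COLOR_BGR2HSV)
# bar mask
m=cv2.inRange(hsv,(15,120,120),(30,255,255));m[:205]=0;m[240:]=0;m[:,:220]=0;m[:,285:]=0
c=max(cv2.findContours(m,0,2)[0],key=cv2.contourArea);r=cv2.minAreaRect(c);b=cv2.boxPoints(r)
W=np.array([plane("top",x,.034) for x in b]);print("bar box",b.tolist(),W.round(4).tolist(),W.mean(0),[np.linalg.norm(W[i]-W[i-1]) for i in range(4)])
# board corners & fence
m=cv2.inRange(hsv,(0,0,110),(180,60,255));m[:180]=0;m[240:]=0;m[:,:195]=0;m[:,345:]=0
c=max(cv2.findContours(m,0,2)[0],key=cv2.contourArea);r=cv2.minAreaRect(c);b=cv2.boxPoints(r)
print("fence",b.tolist(),[plane("top",x,.048).round(4).tolist() for x in b])
def crop(i,x,y,w,h,k): return cv2.resize(i[y:y+h,x:x+w],None,fx=k,fy=k,interpolation=cv2.INTER_CUBIC)
a=np.vstack([np.hstack([crop(t,335,185,65,50,6),crop(t,135,150,65,50,6)]),np.hstack([crop(s,190,110,65,50,6),crop(s,310,200,65,50,6)])])
cv2.imwrite("pics/c0.png",a);cv2.imwrite("pics/c1.png",crop(t,130,175,260,90,3))
E
```

```text
bar box [[229.59169006347656, 224.38876342773438], [231.5281219482422, 211.47921752929688], [274.9022216796875, 217.98532104492188], [272.96575927734375, 230.89486694335938]] [[0.5087, 0.0677, 0.034], [0.5378, 0.063, 0.034], [0.5215, -0.035, 0.034], [0.4925, -0.0301, 0.034]] [0.51510129 0.01639865 0.034     ] [np.float64(0.09902699539878224), np.float64(0.029471832015879884), np.float64(0.09937274741770091), np.float64(0.02933427991238858)]
fence [[193.18130493164062, 201.54847717285156], [195.16744995117188, 190.0288543701172], [345.8937683105469, 216.0161590576172], [343.9076232910156, 227.53578186035156]] [[0.5608, 0.1478, 0.048], [0.5867, 0.1434, 0.048], [0.5229, -0.1915, 0.048], [0.4977, -0.1861, 0.048]]
```

View pics/c0.png

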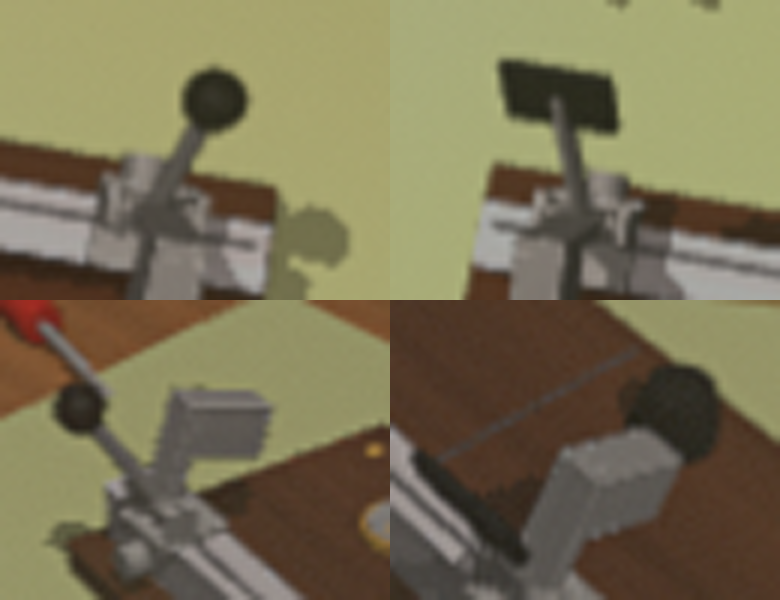

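View pics/c1.png

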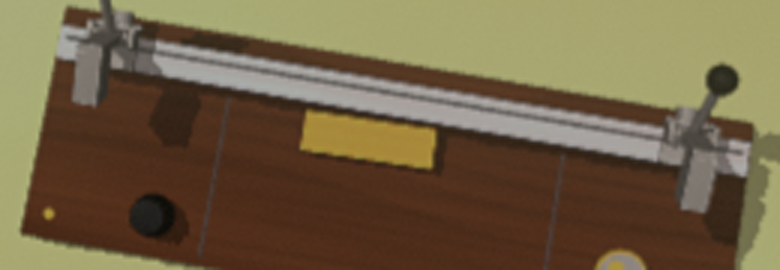

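The crops confirm the ball stop at the right (ball at top (370.7,201.7), scene (203,128)) and the paddle stop at the left; both are up, and the bar lies in front of the fence between them. I'll work out the frames.

Run:
```python
from h import *
t=cv2.imread("pics/top0.png");s=cv2.imread("pics/scene0.png")
def blob(i,x,y,w,h,th=60):
    g=cv2.cvtColor(i,cv2.COLOR_BGR2GRAY)[y:y+h,x:x+w];m=(g<th).astype(np.uint8)
    c=max(cv2.findContours(m,0,1)[0],key=cv2.contourArea);(u,v),r=cv2.minEnclosingCircle(c);return np.array([u+x,v+y]),r
bt,r1=blob(t,360,192,20,18);bs,r2=blob(s,196,119,14,18);print(bt,r1,bs,r2)
B,e=tri(bs,bt);print("ball",B,e)
# fence top edges per column between stops
g=cv2.cvtColor(t,cv2.COLOR_BGR2GRAY).astype(float)
E1=[];E2=[]
for c in list(range(205,228,2))+list(range(280,340,2)):
    y0=int(191+(c-195)*.172); seg=g[y0-8:y0+24,c]; d=np.diff(seg)
    on=np.where(seg>115)[0]; E1.append(plane("top",(c,y0-8+on[0]-.5),.048)); E2.append(plane("top",(c,y0-8+on[-1]+.5),.048))
for E in(E1,E2):
    E=np.array(E);l=cv2.fitLine(E[:,:2].astype(np.float32),cv2.DIST_HUBER,0,.01,.01).ravel();l[:2]*=np.sign(l[1])
    print("edge",l,np.degrees(np.arctan2(l[0],l[1])), "x at y=-.2,0,.15", [l[2]+l[0]/l[1]*(y-l[3]) for y in(-.2,0,.15)])
```

```text
[370.33870983 201.64516163] 4.943194389343262 [203.  127.5] 4.031229019165039
ball [ 0.54843741 -0.22489164  0.12381174] 0.0010163392366382118
edge [ 0.187101    0.9823407   0.56754124 -0.05186085] 10.783649 x at y=-.2,0,.15 [np.float32(0.539326), np.float32(0.57741886), np.float32(0.60598856)]
edge [ 0.18558581  0.98262805  0.5235604  -0.05084951] 10.695288 x at y=-.2,0,.15 [np.float32(0.49539083), np.float32(0.5331642), np.float32(0.56149423)]
```

arm_command([
  [0.35, -0.16, 0],
  [0.7, -0.32, 0],
  [1, -0.45, 0],
  [1, -0.45, 0],
  [1, -0.45, 0],
], hand=[1, 1, 1, 1, 1], twist=[-0.35, -0.7, -1, -1, -1])

```text
t: 0.72
ee_pos: [0.3185, -0.4816, 0.2138]
tool_rot: [[0.681, 0.732, -0.0], [0.732, -0.681, -0.0], [-0.0, -0.0, -1.0]]
wrist_force: [-1.2, 0.8, 0.2]
gripper_width: 0.477
gripper_force: 0.0
```

```bash
cat >> h.py <<'E'
a=np.radians(10.7); U=np.array([np.sin(a),np.cos(a)]); V=np.array([np.cos(a),-np.sin(a)])
C0=.5368; S0=-.1192   # fence centre line along V, ball saddle along U
def toW(v,u,z): return np.array([*(V*(C0+v)+U*(S0+u)),z])
def toF(p): return np.array([V@p[:2]-C0,U@p[:2]-S0,p[2]])*1000
def st(tgt=None):
    o=ctrl.observe();p=o["ee_pos"];R=o["tool_rot"]
    print("t",round(o["t"],2),"fence mm",toF(p).round(1),"F",o["wrist_force"].round(1),"Ffence",(V@o["wrist_force"][:2]).round(1),(U@o["wrist_force"][:2]).round(1),"w",round(o["gripper_width"],2),"twist need",round(-(79.3-np.degrees(np.arctan2(R[1,0],R[0,0])))/28.648,3))
    if tgt is not None: print("offset",(R.T@(toW(*tgt)-p)/.15).round(3))
E
python3 - <<'E'
from h import *
st((.085,0,.2134))
# paddle + saddle checks
print("paddle base",toF(plane("top",(166,187),.066)),"ball base",toF(plane("top",(360,221.7),.066)),"bar",toF(np.array([.5151,.0164,0])))
E
```

```text
t 0.72 fence mm [-134.5 -294.9  213.8] F [-1.2  0.8  0.2] Ffence -1.3 0.5 w 0.48 twist need -1.126
offset [2.444e+00 1.880e-01 2.000e-03]
paddle base [  7.5673457  430.40891559  66.        ] ball base [ 4.36635179  0.21604187 66.        ] bar [-33.70108099 230.95172345   0.        ]
```

arm_command([
  [0.35, 0.03, 0],
  [0.7, 0.06, 0],
  [1, 0.08, 0],
  [1, 0.08, 0],
  [1, 0.08, 0],
], hand=[1, 1, 1, 1, 1], twist=[-0.35, -0.7, -1, -1, -1])

```text
t: 1.35
ee_pos: [0.4289, -0.3807, 0.2138]
tool_rot: [[0.249, 0.969, -0.0], [0.969, -0.249, -0.0], [-0.0, -0.0, -1.0]]
wrist_force: [-0.2, -0.1, -0.6]
gripper_width: 0.007
gripper_force: 0.0
```

```bash
python3 -c "
from h import *
st((.085,0,.2134))"
```

```text
t 1.35 fence mm [ -44.7 -175.3  213.8] F [-0.2 -0.1 -0.6] Ffence -0.2 -0.1 w 0.01 twist need -0.13
offset [1.222 0.787 0.002]
```

arm_command([
  [0.35, 0.3, 0],
  [0.7, 0.6, 0],
  [1, 0.79, 0],
  [1, 0.79, 0],
  [1, 0.79, 0],
], hand=[1, 1, 1, 1, 1], twist=[-0.13, -0.13, -0.13, -0.13, -0.13])

```text
t: 1.98
ee_pos: [0.5807, -0.2648, 0.2136]
tool_rot: [[0.185, 0.983, -0.001], [0.983, -0.185, -0.0], [-0.0, -0.001, -1.0]]
wrist_force: [-0.6, 0.0, 0.7]
gripper_width: 0.001
gripper_force: 0.0
```

```bash
python3 -c "
from h import *
st((.085,0,.110))"
```

```text
t 1.98 fence mm [ 82.9 -33.2 213.6] F [-0.6  0.   0.7] Ffence -0.6 -0.1 w 0.0 twist need 0.002
offset [0.222 0.014 0.691]
```

arm_command([
  [0.22, 0.014, 0],
  [0.22, 0.014, 0.3],
  [0.22, 0.014, 0.6],
  [0.22, 0.014, 0.69],
  [0.22, 0.014, 0.69],
  [0.22, 0.014, 0.69],
], hand=[1, 1, 1, 1, 1, 1], twist=[0, 0, 0, 0, 0, 0])

```text
t: 2.72
ee_pos: [0.5901, -0.2326, 0.1122]
tool_rot: [[0.184, 0.983, 0.002], [0.983, -0.184, -0.001], [-0.001, 0.002, -1.0]]
wrist_force: [0.8, -0.4, 0.4]
gripper_width: 0.005
gripper_force: 0.0
```

Run:
```python
from h import *
st((.070,0,.104))
i=[cv2.resize(ctrl.snapshot(n)[y:y+90,x:x+120],None,fx=3.3,fy=3.3,interpolation=2) for n,x,y in(("scene",160,80),("top",310,150))]
cv2.imwrite("pics/d0.png",np.hstack(i))
```

```text
t 2.73 fence mm [ 86.3   0.2 112.2] F [ 0.8 -0.4  0.4] Ffence 0.9 -0.3 w 0.0 twist need 0.004
offset [-0.001 -0.109  0.054]
```

View pics/d0.png

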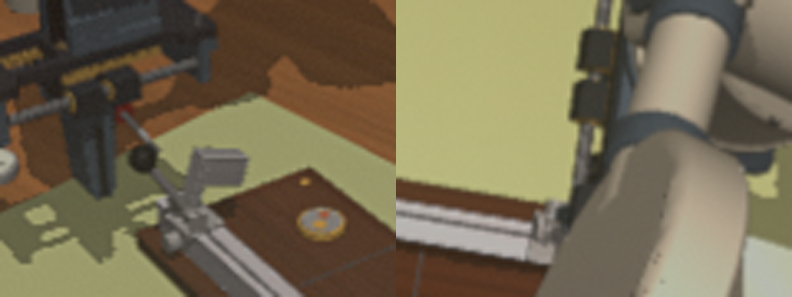

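arm_command([
  [0, -0.06, 0],
  [0, -0.113, 0],
  [0, -0.145, -0.01],
  [0, -0.177, -0.019],
  [0, -0.216, -0.03],
  [0, -0.255, -0.039],
  [0, -0.296, -0.044],
  [0, -0.337, -0.047],
  [0, -0.378, -0.044],
  [0, -0.418, -0.039],
  [0, -0.457, -0.03],
  [0, -0.496, -0.019],
  [0, -0.533, 0],
  [0, -0.57, 0.016],
  [0, -0.605, 0.04],
  [0, -0.605, 0.04],
  [0, -0.605, 0.04],
], hand=[1, 1, 1, 1, 1, 1, 1, 1, 1, 1, 1, 1, 1, 1, 1, 1, 1], twist=[0, 0, 0, 0, 0, 0, 0, 0, 0, 0, 0, 0, 0, 0, 0, 0, 0])

```text
t: 4.95
ee_pos: [0.5004, -0.215, 0.1044]
tool_rot: [[0.183, 0.983, 0.0], [0.983, -0.183, -0.0], [-0.0, 0.0, -1.0]]
wrist_force: [0.2, 0.0, -1.3]
gripper_width: 0.003
gripper_force: 0.0
```

Run:
```python
from h import *
st((-.0105,0,.1006))
```

```text
t 4.95 fence mm [ -5.2   0.9 104.4] F [ 0.2  0.  -1.3] Ffence 0.2 0.1 w 0.0 twist need 0.005
offset [-0.006 -0.035  0.026]
```

arm_command([
  [0, -0.02, 0.015],
  [0, -0.035, 0.026],
  [0, -0.045, 0.034],
  [0, -0.045, 0.034],
], hand=[1, 1, 1, 1], twist=[0, 0, 0, 0])

```text
t: 5.45
ee_pos: [0.4937, -0.2138, 0.0994]
tool_rot: [[0.183, 0.983, 0.0], [0.983, -0.183, -0.0], [-0.0, 0.0, -1.0]]
wrist_force: [0.4, 0.0, 2.5]
gripper_width: 0.004
gripper_force: 1.0
```

Run:
```python
from h import *
st()
i=[cv2.resize(ctrl.snapshot(n)[y:y+90,x:x+120],None,fx=3.3,fy=3.3,interpolation=2) for n,x,y in(("scene",160,80),("top",310,150))]
cv2.imwrite("pics/d1.png",np.hstack(i))
```

```text
t 5.45 fence mm [-12.    0.8  99.4] F [0.4 0.  2.5] Ffence 0.4 0.1 w 0.0 twist need 0.005
```

View pics/d1.png

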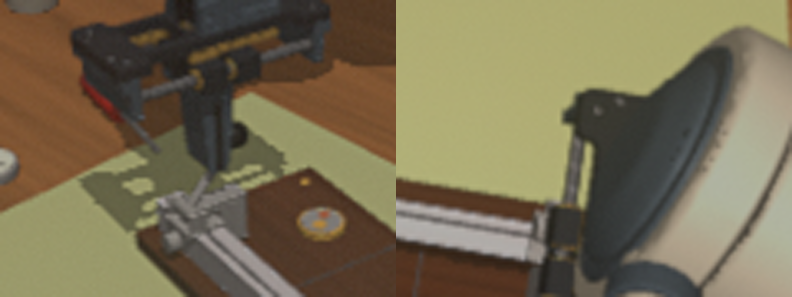

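The leaf is now down over the fence, with the ball in front of the finger. I'll nudge until the end stop shows as force.

arm_command([
  [0, -0.01, 0.008],
  [0, -0.02, 0.016],
  [0, -0.03, 0.025],
  [0, -0.03, 0.025],
], hand=[1, 1, 1, 1], twist=[0, 0, 0, 0])

```text
t: 6.05
ee_pos: [0.4929, -0.214, 0.0981]
tool_rot: [[0.183, 0.983, 0.008], [0.983, -0.183, -0.003], [-0.001, 0.008, -1.0]]
wrist_force: [10.2, 5.1, 33.7]
gripper_width: 0.002
gripper_force: 14.0
```

Run:
```python
from h import *
st()
```

```text
t 6.05 fence mm [-12.8   0.4  98.1] F [10.2  5.1 33.7] Ffence 9.1 6.9 w 0.0 twist need 0.005
```

arm_command([
  [0, 0.05, -0.04],
  [0, 0.15, -0.1],
  [0.1, 0.15, -0.4],
  [0.4, -0.1, -0.75],
  [0.7, -0.3, -0.75],
  [0.8, -0.4, -0.75],
], hand=[1, 1, 1, 1, 1, 1], twist=[0, 0, 0, 0, 0, 0])

```text
t: 6.8
ee_pos: [0.4507, -0.0817, 0.2088]
tool_rot: [[0.182, 0.983, 0.0], [0.983, -0.182, 0.0], [0.0, 0.0, -1.0]]
wrist_force: [0.2, -0.8, -0.9]
gripper_width: 0.007
gripper_force: 0.0
```

Run:
```python
from h import *
st((-.080,.231,.1))
```

```text
t 6.8 fence mm [-78.8 122.6 208.8] F [ 0.2 -0.8 -0.9] Ffence 0.4 -0.7 w 0.01 twist need 0.008
offset [ 0.722 -0.005  0.725]
```

arm_command([
  [0.3, 0, 0],
  [0.6, 0, 0.2],
  [0.72, 0, 0.5],
  [0.72, -0.005, 0.72],
  [0.72, -0.005, 0.72],
], hand=[1, 1, 1, 1, 1], twist=[0.008, 0.008, 0.008, 0.008, 0.008])

```text
t: 7.42
ee_pos: [0.4694, 0.0227, 0.0984]
tool_rot: [[0.186, 0.982, -0.005], [0.982, -0.186, 0.0], [-0.001, -0.005, -1.0]]
wrist_force: [-0.5, -0.7, 0.3]
gripper_width: 0.004
gripper_force: 0.0
```

Run:
```python
from h import *
st((-.080,.231,.0235))
i=ctrl.snapshot("scene");cv2.imwrite("pics/d2.png",cv2.resize(i[80:280,160:420],None,fx=3,fy=3,interpolation=2))
```

```text
t 7.42 fence mm [-79.8 228.7  98.4] F [-0.5 -0.7  0.3] Ffence -0.4 -0.8 w 0.0 twist need -0.001
offset [0.016 0.001 0.499]
```

View pics/d2.png

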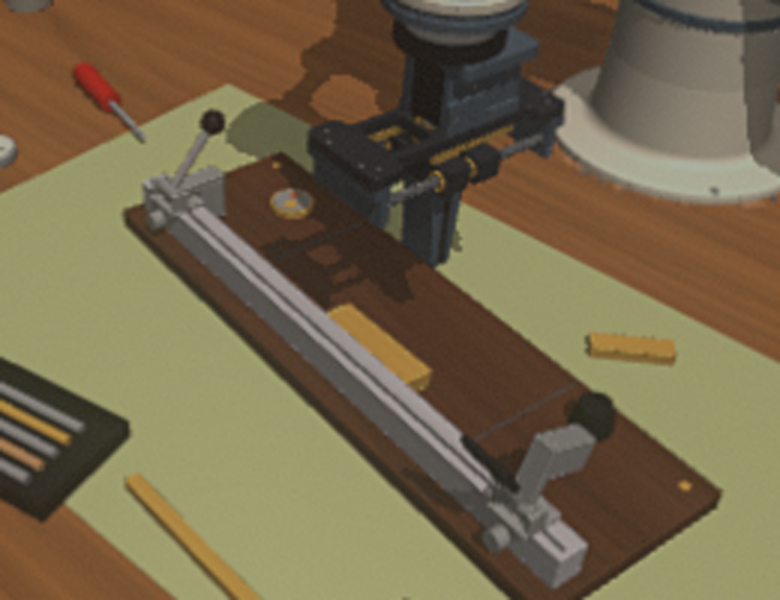

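Stop is down (its ball leans to the front at crop (212,122)), the paddle stop is still up, and the bar is untouched at crop (380,345). Next: descend in front of the bar and press it to the fence.

arm_command([
  [0.015, 0, 0.2],
  [0.015, 0, 0.4],
  [0.015, 0, 0.5],
  [0.015, 0, 0.5],
  [0.015, 0.04, 0.5],
  [0.015, 0.08, 0.5],
  [0.015, 0.11, 0.5],
  [0.015, 0.13, 0.5],
  [0.015, 0.14, 0.5],
  [0.015, 0.14, 0.5],
], hand=[1, 1, 1, 1, 1, 1, 1, 1, 1, 1], twist=[0, 0, 0, 0, 0, 0, 0, 0, 0, 0])

```text
t: 8.72
ee_pos: [0.4918, 0.0207, 0.025]
tool_rot: [[0.187, 0.982, -0.001], [0.982, -0.187, 0.0], [-0.0, -0.001, -1.0]]
wrist_force: [-3.4, 1.0, 2.6]
gripper_width: 0.005
gripper_force: 1.8
```

Run:
```python
from h import *
st()
```

```text
t 8.72 fence mm [-57.4 230.9  25. ] F [-3.4  1.   2.6] Ffence -3.5 0.3 w 0.01 twist need -0.002
```

arm_command([
  [0, 0.01, 0],
  [0, 0.02, 0],
  [0, 0.025, 0],
  [0, 0.025, 0],
], hand=[1, 1, 1, 1], twist=[0, 0, 0, 0])

```text
t: 9.22
ee_pos: [0.4959, 0.02, 0.025]
tool_rot: [[0.187, 0.982, -0.0], [0.982, -0.187, 0.0], [-0.0, -0.0, -1.0]]
wrist_force: [-3.7, 0.7, 0.4]
gripper_width: 0.002
gripper_force: 1.6
```

Run:
```python
from h import *
st()
```

```text
t 9.22 fence mm [-53.3 230.9  25. ] F [-3.7  0.7  0.4] Ffence -3.8 0.0 w 0.0 twist need -0.003
```

arm_command([
  [0, 0.007, 0],
  [0, 0.014, 0],
  [0, 0.02, 0],
  [0, 0.025, 0],
  [0, 0.025, 0],
], hand=[1, 1, 1, 1, 1], twist=[0, 0, 0, 0, 0])

```text
t: 9.85
ee_pos: [0.496, 0.0199, 0.0249]
tool_rot: [[0.187, 0.982, -0.006], [0.982, -0.187, 0.001], [-0.0, -0.006, -1.0]]
wrist_force: [-18.9, 5.3, 16.7]
gripper_width: 0.008
gripper_force: 10.2
```

Run:
```python
from h import *
st()
```

```text
t 9.85 fence mm [-53.1 230.8  24.9] F [-18.9   5.3  16.7] Ffence -19.6 1.7 w 0.01 twist need -0.002
```

arm_command([
  [0, -0.1, 0],
  [0, -0.2, 0],
  [0.2, -0.2, 0],
  [0.4, -0.2, 0],
  [0.54, -0.2, 0],
  [0.54, -0.2, 0],
  [0.54, 0, 0],
  [0.54, 0.137, 0],
  [0.54, 0.137, 0],
], hand=[1, 1, 1, 1, 1, 1, 1, 1, 1], twist=[0, 0, 0, 0, 0, 0, 0, 0, 0])

```text
t: 10.98
ee_pos: [0.5359, 0.094, 0.025]
tool_rot: [[0.188, 0.982, 0.001], [0.982, -0.188, -0.0], [0.0, 0.001, -1.0]]
wrist_force: [-0.3, -0.2, -0.1]
gripper_width: 0.002
gripper_force: 0.0
```

Run:
```python
from h import *
st((-.029,.125,.0245))
t=ctrl.snapshot("top");hsv=cv2.cvtColor(t,cv2.COLOR_BGR2HSV)
m=cv2.inRange(hsv,(15,120,120),(30,255,255));m[:200]=0;m[240:]=0;m[:,:220]=0;m[:,330:]=0
c=max(cv2.findContours(m,0,2)[0],key=cv2.contourArea);b=cv2.boxPoints(cv2.minAreaRect(c))
for x in b: print(toF(plane("top",x,.034)))
print("coin",toF(plane("top",(337,267),.02)))
```

```text
t 10.97 fence mm [-27.7 311.1  25. ] F [-0.3 -0.2 -0.1] Ffence -0.3 -0.3 w 0.0 twist need -0.004
offset [-1.241 -0.006  0.003]
[-40.77174633 241.83358102  34.        ]
[-14.12576124 241.64148228  34.        ]
[-14.68168155 180.93660757  34.        ]
[-41.24341787 181.31613487  34.        ]
coin [-102.39290903   25.26333569   20.        ]
```

arm_command([
  [-0.03, -0.006, 0],
  [-0.06, -0.006, 0],
  [-0.09, -0.006, 0],
  [-0.14, -0.006, 0],
  [-0.19, -0.006, 0],
  [-0.25, -0.006, 0],
  [-0.31, -0.006, 0],
  [-0.37, -0.006, 0],
  [-0.43, -0.006, 0],
  [-0.49, -0.006, 0],
  [-0.55, -0.006, 0],
  [-0.61, -0.006, 0],
  [-0.67, -0.006, 0],
  [-0.73, -0.006, 0],
  [-0.79, -0.006, 0],
  [-0.85, -0.006, 0],
  [-0.91, -0.006, 0],
  [-0.96, -0.006, 0],
  [-1, -0.006, 0],
  [-1, -0.006, 0],
], hand=[1, 1, 1, 1, 1, 1, 1, 1, 1, 1, 1, 1, 1, 1, 1, 1, 1, 1, 1, 1], twist=[0, 0, 0, 0, 0, 0, 0, 0, 0, 0, 0, 0, 0, 0, 0, 0, 0, 0, 0, 0])

```text
t: 13.52
ee_pos: [0.506, -0.0528, 0.0251]
tool_rot: [[0.187, 0.982, 0.0], [0.982, -0.187, -0.0], [-0.0, 0.0, -1.0]]
wrist_force: [0.5, -0.5, 0.4]
gripper_width: 0.002
gripper_force: 0.0
```

```bash
cat > bar.py <<'E'
from h import *
def bar():
    t=ctrl.snapshot("top");hsv=cv2.cvtColor(t,cv2.COLOR_BGR2HSV)
    m=cv2.inRange(hsv,(15,110,90),(32,255,255));m[:200]=0;m[250:]=0;m[:,:220]=0;m[:,352:]=0
    c=max(cv2.findContours(m,0,2)[0],key=cv2.contourArea);b=cv2.boxPoints(cv2.minAreaRect(c))
    print(np.array([toF(plane("top",x,.034)) for x in b]).round(1).tolist())
E
python3 - <<'E'
from bar import *
st((-.029,.125,.0245));bar()
E
```

```text
t 13.53 fence mm [-29.8 161.3  25.1] F [ 0.5 -0.5  0.4] Ffence 0.5 -0.4 w 0.0 twist need -0.003
offset [-0.242  0.006  0.004]Traceback (most recent call last):
  File "<stdin>", line 2, in <module>
  File "bar.py", line 5, in bar
    c=max(cv2.findContours(m,0,2)[0],key=cv2.contourArea);b=cv2.boxPoints(cv2.minAreaRect(c))
ValueError: max() iterable argument is empty
```

arm_command([
  [-0.03, 0, 0],
  [-0.06, 0, 0],
  [-0.09, 0, 0],
  [-0.12, 0, 0],
  [-0.15, 0, 0],
  [-0.175, 0, 0],
  [-0.19, 0, 0],
  [-0.2, 0, 0],
  [-0.2, 0, 0],
], hand=[1, 1, 1, 1, 1, 1, 1, 1, 1], twist=[0, 0, 0, 0, 0, 0, 0, 0, 0])

```text
t: 14.7
ee_pos: [0.5004, -0.0818, 0.0251]
tool_rot: [[0.187, 0.982, -0.0], [0.982, -0.187, -0.0], [-0.0, -0.0, -1.0]]
wrist_force: [0.1, 0.6, 0.1]
gripper_width: 0.004
gripper_force: 0.0
```

Run:
```python
from h import *
st()
```

```text
t 14.7 fence mm [-29.9 131.7  25.1] F [0.1 0.6 0.1] Ffence 0.0 0.6 w 0.0 twist need -0.002
```

arm_command([
  [-0.008, 0, 0],
  [-0.016, 0, 0],
  [-0.024, 0, 0],
  [-0.032, 0, 0],
  [-0.035, 0, 0],
  [-0.035, 0, 0],
], hand=[1, 1, 1, 1, 1, 1], twist=[0, 0, 0, 0, 0, 0])

```text
t: 15.45
ee_pos: [0.4994, -0.0869, 0.0251]
tool_rot: [[0.187, 0.982, 0.0], [0.982, -0.187, -0.0], [-0.0, 0.0, -1.0]]
wrist_force: [0.6, 1.1, 0.4]
gripper_width: 0.006
gripper_force: 0.9
```

Run:
```python
from h import *
st()
```

```text
t 15.45 fence mm [-30.  126.6  25.1] F [0.6 1.1 0.4] Ffence 0.4 1.2 w 0.01 twist need -0.003
```

arm_command([
  [-0.007, 0, 0],
  [-0.014, 0, 0],
  [-0.02, 0, 0],
  [-0.02, 0, 0],
], hand=[1, 1, 1, 1], twist=[0, 0, 0, 0])

```text
t: 15.95
ee_pos: [0.4989, -0.0877, 0.0251]
tool_rot: [[0.188, 0.982, 0.0], [0.982, -0.188, 0.003], [0.003, -0.0, -1.0]]
wrist_force: [6.1, 28.2, 2.5]
gripper_width: 0.004
gripper_force: 14.4
```

Run:
```python
from h import *
st()
```

```text
t 15.95 fence mm [-30.3 125.6  25.1] F [ 6.1 28.2  2.5] Ffence 0.8 28.8 w 0.0 twist need -0.004
```

arm_command([
  [0.05, 0, 0],
  [0.15, 0, 0],
  [0.2, 0, 0],
  [0.2, -0.2, 0],
  [0.2, -0.36, 0],
  [0.2, -0.36, 0],
  [0, -0.36, 0],
  [-0.2, -0.36, 0],
  [-0.32, -0.36, 0],
  [-0.32, -0.36, 0],
  [-0.32, -0.25, 0],
  [-0.32, -0.2, 0],
], hand=[1, 1, 1, 1, 1, 1, 1, 1, 1, 1, 1, 1], twist=[0, 0, 0, 0, 0, 0, 0, 0, 0, 0, 0, 0])

```text
t: 17.45
ee_pos: [0.4617, -0.131, 0.0251]
tool_rot: [[0.186, 0.982, 0.001], [0.982, -0.186, -0.0], [-0.0, 0.001, -1.0]]
wrist_force: [0.1, -0.1, -0.2]
gripper_width: 0.005
gripper_force: 0.0
```

Run:
```python
from h import *
st((-.053,.075,.025))
```

```text
t 17.45 fence mm [-58.8  76.2  25.1] F [ 0.1 -0.1 -0.2] Ffence 0.1 -0.0 w 0.01 twist need -0.001
offset [-0.008  0.039  0.001]
```

arm_command([
  [0, 0.01, 0],
  [0, 0.02, 0],
  [0, 0.03, 0],
  [0, 0.04, 0],
  [0, 0.05, 0],
  [0, 0.05, 0],
], hand=[1, 1, 1, 1, 1, 1], twist=[0, 0, 0, 0, 0, 0])

```text
t: 18.2
ee_pos: [0.4669, -0.1324, 0.025]
tool_rot: [[0.187, 0.982, -0.002], [0.982, -0.187, 0.001], [0.0, -0.002, -1.0]]
wrist_force: [-4.8, 0.6, 3.2]
gripper_width: 0.003
gripper_force: 2.6
```

Run:
```python
from h import *
st()
```

```text
t 18.2 fence mm [-53.4  75.8  25. ] F [-4.8  0.6  3.2] Ffence -4.8 -0.2 w 0.0 twist need -0.003
```

arm_command([
  [0, 0.007, 0],
  [0, 0.007, 0],
  [0, -0.1, 0],
  [0, -0.25, 0],
  [0, -0.3, -0.3],
  [0, -0.4, -0.7],
  [0, -0.5, -1],
  [0, -0.5, -1],
], hand=[1, 1, 1, 1, 1, 1, 1, 1], twist=[0, 0, 0, 0, 0, 0, 0, 0])

```text
t: 19.2
ee_pos: [0.395, -0.1192, 0.1779]
tool_rot: [[0.187, 0.982, 0.005], [0.982, -0.187, -0.002], [-0.001, 0.006, -1.0]]
wrist_force: [-0.6, -0.2, -0.8]
gripper_width: 0.007
gripper_force: 0.0
```

Run:
```python
from bar import *
st((-.08,0,.108))
i=ctrl.snapshot("scene");j=ctrl.snapshot("top")
cv2.imwrite("pics/e0.png",np.hstack([cv2.resize(x[b:b+150,a:a+130],None,fx=3,fy=3,interpolation=2) for x,a,b in((i,190,90),(j,270,130))]))
bar()
```

```text
t 19.2 fence mm [-126.5   75.4  177.9] F [-0.6 -0.2 -0.8] Ffence -0.6 -0.4 w 0.01 twist need -0.003
offset [-0.502  0.308  0.469]
[[-43.6, 110.7, 34.0], [-13.8, 110.4, 34.0], [-13.2, 8.3, 34.0], [-42.9, 8.9, 34.0]]
```

View pics/e0.png

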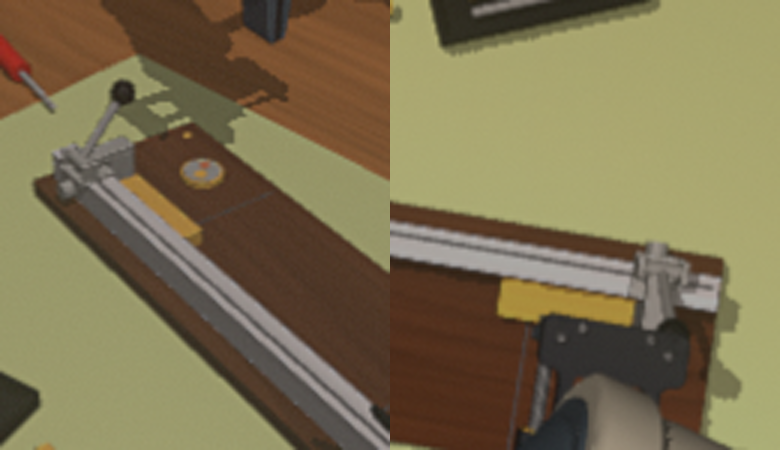

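The bar sits along the fence with its end at the lowered foot (top crop, bar from 500 to 635); its measured extent is u 8–110 mm, i.e. origin about 59. Now flip the stop up.

arm_command([
  [-0.25, 0.1, 0],
  [-0.5, 0.25, 0],
  [-0.5, 0.3, 0.1],
  [-0.5, 0.3, 0.35],
  [-0.5, 0.3, 0.46],
  [-0.5, 0.3, 0.46],
], hand=[1, 1, 1, 1, 1, 1], twist=[0, 0, 0, 0, 0, 0])

```text
t: 20.1
ee_pos: [0.4231, -0.1995, 0.1039]
tool_rot: [[0.187, 0.982, -0.004], [0.982, -0.187, 0.003], [0.002, -0.005, -1.0]]
wrist_force: [0.2, -0.3, 0.5]
gripper_width: 0.005
gripper_force: 0.0
```

Run:
```python
from h import *
st((-.0595,0,.1076))
```

```text
t 20.1 fence mm [-84.1   1.7 103.9] F [ 0.2 -0.3  0.5] Ffence 0.2 -0.2 w 0.0 twist need -0.002
offset [-0.011  0.164 -0.025]
```

arm_command([
  [-0.01, 0.08, -0.02],
  [-0.01, 0.12, -0.02],
  [-0.01, 0.16, -0.025],
  [-0.01, 0.193, -0.045],
  [-0.01, 0.227, -0.067],
  [-0.01, 0.263, -0.086],
  [-0.01, 0.3, -0.102],
  [-0.01, 0.339, -0.114],
  [-0.01, 0.379, -0.123],
  [-0.01, 0.42, -0.128],
  [-0.01, 0.46, -0.13],
  [-0.01, 0.5, -0.128],
  [-0.01, 0.541, -0.123],
  [-0.01, 0.58, -0.114],
  [-0.01, 0.619, -0.102],
  [-0.01, 0.657, -0.086],
  [-0.01, 0.693, -0.067],
  [-0.01, 0.72, -0.05],
  [-0.01, 0.72, -0.05],
], hand=[1, 1, 1, 1, 1, 1, 1, 1, 1, 1, 1, 1, 1, 1, 1, 1, 1, 1, 1], twist=[0, 0, 0, 0, 0, 0, 0, 0, 0, 0, 0, 0, 0, 0, 0, 0, 0, 0, 0])

```text
t: 22.48
ee_pos: [0.5303, -0.2224, 0.1133]
tool_rot: [[0.187, 0.982, -0.0], [0.982, -0.187, 0.0], [0.0, -0.0, -1.0]]
wrist_force: [0.2, -0.9, -0.4]
gripper_width: 0.005
gripper_force: 0.0
```

Run:
```python
from h import *
st((.0305,0,.1076))
```

```text
t 22.48 fence mm [ 25.6  -0.9 113.3] F [ 0.2 -0.9 -0.4] Ffence 0.4 -0.8 w 0.0 twist need -0.002
offset [0.006 0.033 0.038]
```

arm_command([
  [0, 0.012, 0.01],
  [0, 0.024, 0.02],
  [0, 0.036, 0.03],
  [0, 0.044, 0.038],
  [0, 0.044, 0.038],
], hand=[1, 1, 1, 1, 1], twist=[0, 0, 0, 0, 0])

```text
t: 23.1
ee_pos: [0.5366, -0.2237, 0.1078]
tool_rot: [[0.187, 0.982, -0.0], [0.982, -0.187, 0.0], [0.0, -0.0, -1.0]]
wrist_force: [0.5, -0.5, -0.7]
gripper_width: 0.002
gripper_force: 0.0
```

Run:
```python
from h import *
st()
```

```text
t 23.1 fence mm [ 32.   -1.  107.8] F [ 0.5 -0.5 -0.7] Ffence 0.6 -0.4 w 0.0 twist need -0.003
```

arm_command([
  [0, 0.007, 0.004],
  [0, 0.014, 0.008],
  [0, 0.02, 0.012],
  [0, 0.02, 0.012],
], hand=[1, 1, 1, 1], twist=[0, 0, 0, 0])

```text
t: 23.6
ee_pos: [0.5383, -0.2238, 0.106]
tool_rot: [[0.187, 0.982, -0.002], [0.982, -0.187, 0.001], [0.0, -0.003, -1.0]]
wrist_force: [-9.2, 0.6, 7.9]
gripper_width: 0.002
gripper_force: 4.9
```

Run:
```python
from h import *
st()
```

```text
t 23.6 fence mm [ 33.7  -0.8 106. ] F [-9.2  0.6  7.9] Ffence -9.1 -1.1 w 0.0 twist need -0.002
```

arm_command([
  [0, 0.006, 0.004],
  [0, 0.01, 0.006],
  [0, 0.01, 0.006],
], hand=[1, 1, 1], twist=[0, 0, 0])

```text
t: 23.98
ee_pos: [0.5386, -0.2238, 0.105]
tool_rot: [[0.187, 0.982, -0.005], [0.982, -0.187, 0.002], [0.001, -0.005, -1.0]]
wrist_force: [-15.8, 2.3, 12.5]
gripper_width: 0.002
gripper_force: 8.7
```

Run:
```python
from h import *
st()
```

```text
t 23.98 fence mm [ 34.   -0.7 105. ] F [-15.8   2.3  12.5] Ffence -16.0 -0.7 w 0.0 twist need -0.002
```

At the end stop. Ease off 4 mm and draw straight up, then clear the view.

arm_command([
  [0, -0.02, 0],
  [0, -0.035, 0],
  [0, -0.035, -0.15],
  [0, -0.035, -0.4],
  [0, -0.035, -0.7],
  [-0.4, -0.035, -0.8],
  [-0.8, -0.035, -0.8],
  [-1, -0.3, -0.8],
], hand=[1, 1, 1, 1, 1, 1, 1, 1], twist=[0, 0, 0, 0, 0, 0, 0, 0])

```text
t: 24.98
ee_pos: [0.4693, -0.3667, 0.2251]
tool_rot: [[0.187, 0.982, 0.002], [0.982, -0.187, -0.002], [-0.001, 0.002, -1.0]]
wrist_force: [0.3, -0.1, -0.4]
gripper_width: 0.006
gripper_force: 0.0
```

arm_command([
  [-0.3, -0.2, 0],
  [-0.7, -0.4, 0],
  [-1, -0.6, 0],
  [-1, -0.6, 0],
], hand=[1, 1, 1, 1], twist=[0, 0, 0, 0])

```text
t: 25.48
ee_pos: [0.3497, -0.4969, 0.2251]
tool_rot: [[0.191, 0.982, -0.0], [0.982, -0.191, -0.001], [-0.001, 0.0, -1.0]]
wrist_force: [-0.1, -0.4, 0.4]
gripper_width: 0.009
gripper_force: 0.0
```

Run:
```python
from bar import *
st()
i=ctrl.snapshot("scene");j=ctrl.snapshot("top")
cv2.imwrite("pics/f0.png",np.hstack([cv2.resize(x[b:b+200,a:a+130],None,fx=3,fy=3,interpolation=2) for x,a,b in((i,190,90),(j,270,130))]))
def blob(i,x,y,w,h,th=60):
    g=cv2.cvtColor(i,cv2.COLOR_BGR2GRAY)[y:y+h,x:x+w];m=(g<th).astype(np.uint8)
    c=max(cv2.findContours(m,0,1)[0],key=cv2.contourArea);(u,v),r=cv2.minEnclosingCircle(c);return np.array([u+x,v+y]),r
e=px("scene",toW(.055,0,.1156))[0];f=px("top",toW(.055,0,.1156))[0];print("expected at 1.4",e,f)
for im,q in((i,e),(j,f)):
    try: print(blob(im,int(q[0])-10,int(q[1])-10,20,20))
    except Exception as x: print(x)
bar()
```

```text
t 25.48 fence mm [-100.9 -304.2  225.1] F [-0.1 -0.4  0.4] Ffence -0.0 -0.4 w 0.01 twist need -0.011
expected at 1.4 [199.06539742 131.66067383] [369.81017844 196.73719215]
(array([199.96153831, 131.42307663]), 3.984165668487549)
(array([370. , 197.5]), 4.924529075622559)
[[-44.0, 110.4, 34.0], [-13.8, 110.0, 34.0], [-13.6, 7.5, 34.0], [-43.7, 8.2, 34.0]]
```

View pics/f0.png

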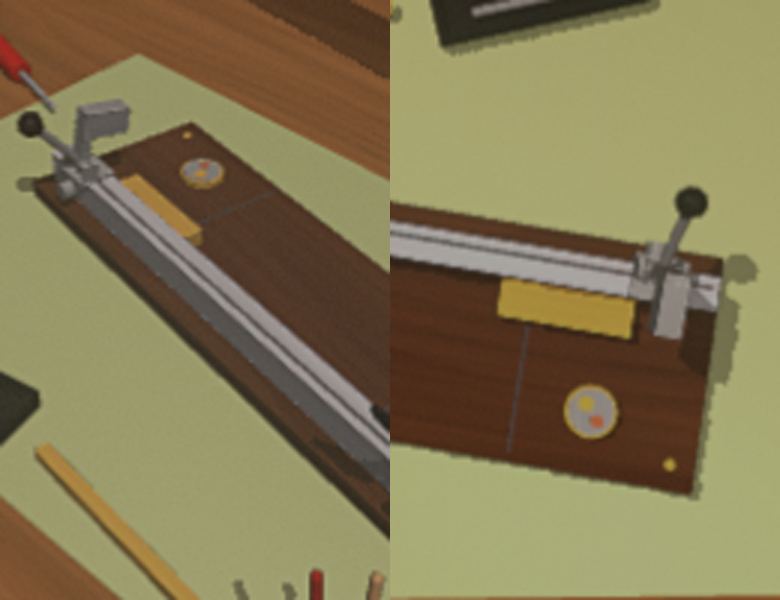

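The stop is fully up, with its ball within 1 px of the position expected at 1.4 rad. The bar is still at its gauged spot, flat along the fence, and the robot is clear.

```bash
python3 -c "
from station import ctrl
print(ctrl.close_job())"
```

```text
the job is handed in; nothing more can be done
None
```

The job is handed in at about 25.5 s of the 64 s allowed: I flipped the ball stop down, slid the bar against it along the fence, and flipped the stop fully up again. The bar stayed where gauged to within what the camera can show (about 0.5 mm), and I never moved the paddle stop.

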